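# Open a push-and-turn solvent bottle

### The arm

A 7-joint arm with a two-finger parallel gripper is mounted at the origin on a cart in front of the work surface, level with it; the furniture and walls round the work are solid. World frame = base frame: x ahead of the robot, y to its left, z up, the work surface at z = 0. Lengths are in mm, angles in degrees, forces in N, time in s.
With the tool pointing down it reaches from about 400 to 900 mm from the base axis. Payload 5.5 kg.
Tool frame: the origin (TCP) lies at the very end of the fingers, on their centre line; the grasp point (between the pads) lies 19 mm behind it (ctrl.pinch_z is the distance from the TCP to the grasp point, in mm); z points along the fingers, y is the line along which they close (so a half turn about z gives the same grasp; the last joint's range is limited). The gripper opens to 85 mm and grips with 20 to 120 N. Pads are 22 mm wide; open, the fingers measure 114 mm over their backs; the gripper's body (76 mm by 85 mm) begins 54 mm behind the grasp point. The pads swing forward as they close: fully open they stand 13 mm farther back than shut.
Start: joints at [-49.378, 28.699, -24.465, 88.831, 12.651, 65.22, -12.049], TCP at [280.231, 586.49, 231.31] pointing down, gripper open.
Joint ranges: [-164.97, 164.97], [-17.58, 116.51], [-87.97, 89.64], [11.32, 138.91], [-80.73, 260.73], [10.89, 115.49], [-147.41, 147.41]. Speed limits (degrees/s): [147.25, 147.25, 180, 180, 180, 180, 180].

### API

Orientations are given as a 3x3 rotation matrix whose columns are the frame's x, y, z axes.
In Python, from cell import ctrl, cams gives the robot as it stands.
- The arm moves only by the tool step_arm, never from a script. Its argument "plan" is a list of rows, each an object with "angular": the turn, a rotation vector about the tool's x, y, z each as a share of 0.1 rad, from -1 to 1, a list of three; "travel": the shift along the tool's x, y, z each as a share of 0.025 m, from -1 to 1, a list of three; "claw": the closure in counts, from 0 (fully open) to 255 (shut). In form: [{"angular": [ax, ay, az], "travel": [x, y, z], "claw": claw}, ...]. A call has 1 to 20 rows; each row shifts and turns the commanded pose from where the row before left it, along the tool's axes as they then stand; what a row does not reach is not made up. A row lasts 1/8 s, in which the tool goes at most 62.5 mm and 10.7 degrees, less where a joint would pass 70% of its speed; a pose out of reach is approached as far as the arm can. A call with a number of a shift or a turn outside -1 to 1 is refused whole. A call with a gripper value outside its range is refused whole. The fingers move at their own pace and stop on an object; "newtons" is the grip in N (left out, the last holds). Time passes only in rows, so rows that do not move let the fingers close. It gives the time, the measured TCP pose, the force, the opening and the grip force at its end, in the units of the state.
- ctrl.get_state(): the state, without advancing time (a new reading comes with each control period).
- cams.camera(name): name is "scene" or "top" or "wrist"; returns a dict with "color" (480x640x3 uint8, red, green, blue), "fx", "fy", "cx", "cy" (pixels), "distortion" ([k1, k2, p1, p2, k3] as OpenCV has them; the pictures are not rectified), "R" (3x3) and "t" (3): a world point X has camera coordinates R X + t. Camera axes: x right, y down, z forward; pixel columns grow to the right and rows downward; lengths in mm; the calibration is good to about 2 mm. A picture is of the moment at which its call begins. There is no depth.
- ctrl.close_job(): hands the job in; it is judged then, once.
The state is a dict: "clock": time; "joints": joint angles; "qd": joint speeds; "effort": joint torques, N m; "eef_pos": TCP position; "tool_rot": TCP orientation; "force": force on the tool from outside, world axes, zero at the start; "moment": the same for the moment, N m; "grip_width": opening from 0.0 (shut) to 1.0 (fully open); "finger_force": force on a finger pad.
Only numpy, scipy, OpenCV 4.12 (cv2) and the standard library are available. Lean on these libraries where they do the work, as an engineer would, in place of code of your own. Each camera call takes 0.05 s, during which the arm holds its last target. There are 200 camera calls.

### The job

Open the clamped amber bottle and set its cap down. The child-resistant cap only spins idly unless it is held pushed down, firmly but with less than 30 N or the mouth cracks, while you turn it anticlockwise (seen from above) until you first feel its end stop, which chips if forced. Lift the freed cap off without tearing and stand it, open side down, flat in the sunken middle of the white porcelain dish without dropping it, leaving the tube, the jar and the spirit lamp where they stand.

Things in the scene. Friction and masses are not known exactly. Their poses are not given: they have to be found in the camera images.
- cap_center (a point): Centre (half-way up, on the axis) of the white ribbed push-and-turn cap, 46 mm in diameter, 42 mm high, hollow below, 70 g; z along its axis, up. Grip its side. Inside: an inner cap on a spring (1.1 N/mm) and a ratchet of 12 teeth. Unpressed it turns idly either way. Pushed 2 to 10 mm (differs from cap to cap) the teeth bite, 2 mm farther it bottoms. The teeth may first meet tip to tip.
- bottle: Amber glass bottle, 64 mm in diameter, clamped in a grey ring on a dark steel foot plate 120 x 100 x 8 mm fixed to the bench. Origin on its axis at bench level, z up. The closed cap's underside is 90 mm above it; the sloping shoulder ends at 76 mm. From where the teeth bite, the cap turns 0.7 to 1.2 rad anticlockwise to the end stop; up to 0.5 rad idle comes before. Then, let go of its push, it rises 2 mm and lifts off.
- mouth: Glass mouth of the bottle, a 24 mm disc under the cap (hidden), fixed to the bottle. It takes the push on the cap less some 8 N that a sprung seal carries: 15 to 22 N of push on the cap is enough and safe all through the turn, more than 30 N may break it.
- stops: Turn stops of the neck (hidden under the cap, fixed to the bottle, origin as bottle). Turning takes under 0.1 N m until the end stop; from there the torque grows by about 0.13 N m per 0.1 rad. Some 0.15 to 0.2 N m is the sign to stop; more than 0.3 N m (42 N of contact on the stops) chips them. Stopped there, or up to 0.08 rad back from it, the cap is free to lift.
- dish: Loose round white porcelain dish, 140 mm across, 14 mm high at the rim. Origin at the centre of its underside. Its flat sunken floor is 86 mm across and 5 mm above the origin.
- tube_50: Bystander: loose centrifuge tube with a screw cap standing upright, 34 mm in diameter, 112 mm high; origin at the centre of its underside.
- jar: Bystander: loose small round open glass jar, 75 mm in diameter, 54 mm high; origin at the centre of its underside.
- lamp: Bystander: loose glass spirit lamp with a ribbed cover, 82 mm in diameter, 85 mm high; origin at the centre of its underside.
Not all that is in view belongs to the job. Of the things shaped like the dish, the white one is meant.

How it is judged (in metres and radians):
On the way:
1. the cap has come off the neck (z of cap_center in the frame of bottle above 0.13 m), for 0.1 s.
At the end, for the whole second after the job is handed in: The cap stands open side down on the dish's sunken floor, its axis within 25 mm of the dish's centre, its centre 22 to 33 mm above the dish's underside, tilted less than 0.12 rad, released and at rest (horizontal distance between cap_center and dish below 0.025 m and z of cap_center in the frame of dish between 0.022 and 0.033 m and angle between cap_center's own z axis and vertical below 0.12 rad and linear speed of cap below 0.02 m/s); the robot touches nothing.
It fails at once if the cap is pushed down too hard: more than 24 N on the bottle's mouth, which is about 32 N of push (contact force between cap and mouth above 24 N).
It fails at once if the turn stop is forced with more than 42 N of contact force, which is over 0.3 N m of torque (contact force between cap and stops above 42 N).
It fails at once if the cap is torn at: all contact forces between cap and bottle add up to more than 100 N (contact force between cap and bottle above 100 N).
It fails at once if the cap is dropped: out of the fingers, away from the bottle and high above the dish (contact force between the fingers and cap below 0.05 N and horizontal distance between cap_center and bottle above 0.05 m and z of cap_center in the frame of dish above 0.045 m).
It fails at once if the tube, the jar or the lamp is shifted by more than 30 mm or tipped (distance of any of tube_50, jar, lamp from where it was at the start of the episode above 0.03 m or angle between any of tube_50, jar, lamp's own z axis and vertical above 0.4 rad).
It also fails if it takes over 67 s, if anything falls off the work surface, if the arm or the gripper's body presses on something with over 40 N, if the wrist force passes 120 N, or if a joint passes its speed limit or range.

## Working session

There is one attempt and no reset: what is moved stays moved. The work goes in short steps, Python scripts to look and compute and a tool call to move; the robot and the scene stay as the last step left them, time stands still between calls to the robot, and variables do not carry over. Pictures are saved under pics/ and viewed, at most 10 in all, crops included, and the job is handed in when it is done.

Besides the shell and the picture viewer there is one more tool, called after "Request:" as name(argument=value, ...) on one line, values as JSON. step_arm: Moves the arm, as the interface text tells. Shift numbers are shares of 0.025 m and turn numbers shares of 0.1 rad, none past 1 either way. Its arguments: {"type":"object","properties":{"plan":{"type":"array"},"newtons":{"type":"number"}},"required":["plan"]}

```bash
mkdir -p pics
python3 - <<'E'
from cell import ctrl,cams
import cv2,json
s=ctrl.get_state();print(s)
for n in("scene","top"):
    c=cams.camera(n);cv2.imwrite(f"pics/{n}0.png",c["color"][:,:,::-1]);print(n,{k:v for k,v in c.items() if k!="color"})
E
```

```text
{'clock': 0.0, 'joints': array([-49.37737637,  28.75443623, -24.45289869,  88.89387282,
        12.65004243,  65.219059  , -12.04807468]), 'qd': array([-0.01015517,  0.04294114,  0.03161629,  0.05280033, -0.00641712,
       -0.01160402, -0.06447493]), 'effort': array([ 4.16827625e-04, -5.69514155e+01, -5.81599116e+00, -2.80937523e+01,
        1.07182391e-02,  1.19228128e-02,  9.42023291e-06]), 'eef_pos': array([279.99585807, 585.8102043 , 230.23435177]), 'tool_rot': array([[-9.02297381e-01,  4.31113183e-01, -9.27308004e-04],
       [ 4.31114174e-01,  9.02295664e-01, -1.76195087e-03],
       [ 7.71057409e-05, -1.98957928e-03, -9.99998018e-01]]), 'force': array([-0.93227918,  0.21905159, -0.03141337]), 'moment': array([ 0.01412302,  0.00827413, -0.01589036]), 'finger_force': 0.0, 'grip_width': 1.0020237993354424}
scene {'fx': 506.07614366861907, 'fy': 506.07614366861907, 'cx': 320.7416882328467, 'cy': 243.36654617306087, 'distortion': array([-0.06543744,  0.        ,  0.        ,  0.        ,  0.        ]), 'R': array([[ 0.70690571, -0.70726817, -0.00748733],
       [-0.38628649, -0.37717769, -0.84173615],
       [ 0.59250913,  0.59792034, -0.5398372 ]]), 't': array([-341.44863823,  282.6551095 ,  802.86009569])}
top {'fx': 510.85213592083903, 'fy': 510.85213592083903, 'cx': 324.07753689425306, 'cy': 236.8551651963637, 'distortion': array([-0.04806298,  0.        ,  0.        ,  0.        ,  0.        ]), 'R': array([[ 0.02744317, -0.99947241,  0.01737153],
       [-0.99352518, -0.02918826, -0.1097987 ],
       [ 0.11024782, -0.01424582, -0.99380203]]), 't': array([  32.74631525,  533.51337713, 1108.72079889])}
```

View pics/scene0.png

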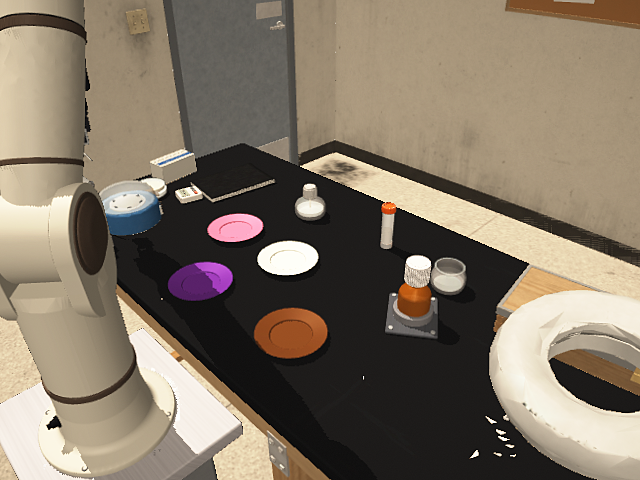

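View pics/top0.png

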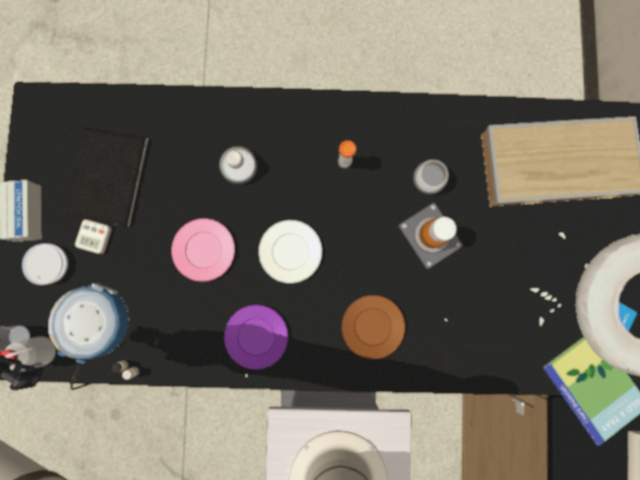

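The scene picture shows the white dish at (288,258) and the capped bottle at (417,270). In the top picture they are at (290,251) and about (437,232). There are four dish-shaped things in the top picture: pink (203,250), white (290,251), purple (257,337) and brown (373,327). The white one is meant. I'll confirm it and the cap in one enlarged crop.

Run:
```python
import cv2,numpy as np
t=cv2.imread("pics/top0.png");s=cv2.imread("pics/scene0.png")
r=lambda im,x,y,w,h,k:cv2.resize(im[y:y+h,x:x+w],None,fx=k,fy=k,interpolation=cv2.INTER_CUBIC)
a=np.hstack([r(t,390,190,80,80,5),r(s,377,250,80,80,5)])
b=np.hstack([r(t,250,211,80,40*2,2.5),r(s,248,218,80,80,2.5),r(t,405,150,80,80,2.5),r(s,405,235,80,80,2.5)])
cv2.imwrite("pics/crop.png",np.vstack([a,b]))
```

```text
(no output)
```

View pics/crop.png

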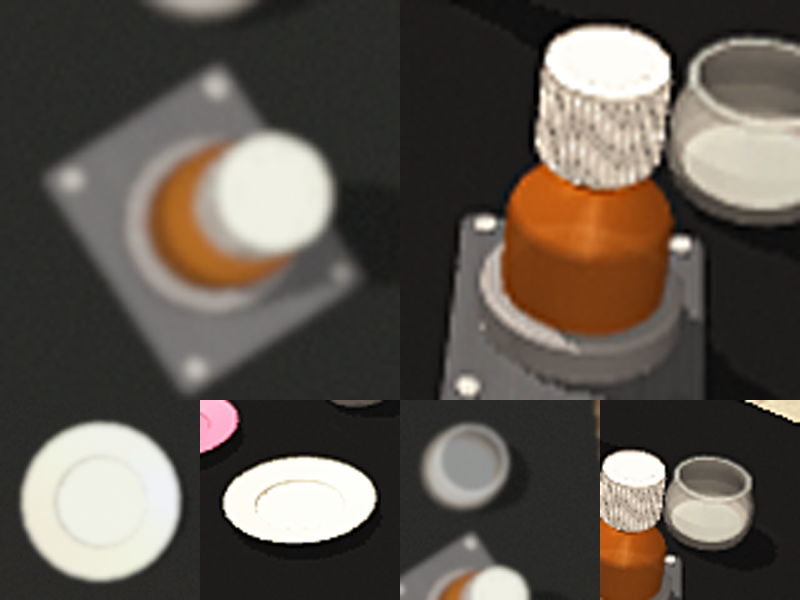

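The crop confirms the white dish, with its floor centre at top (290.4,251.4) and scene (288,260). The cap top is at top (445,228.4) and scene (418.4,262.4), and the jar rim is at top (433.8,174.8).

```bash
cat > h.py <<'E'
import cv2,numpy as np
from cell import ctrl,cams
def ray(c,u,v):
    K=np.array([[c["fx"],0,c["cx"]],[0,c["fy"],c["cy"]],[0,0,1]])
    p=cv2.undistortPoints(np.array([[[u,v]]],float),K,c["distortion"])[0,0]
    return -c["R"].T@c["t"], c["R"].T@np.array([p[0],p[1],1])
def atz(c,u,v,z):
    o,d=ray(c,u,v);return (o+d*(z-o[2])/d[2]).round(1)
def tri(a,b):
    (o,d),(p,e)=a,b
    k=np.linalg.lstsq(np.c_[d,-e],p-o,rcond=None)[0];return o+d*k[0],p+e*k[1]
E
python3 - <<'E'
from h import *
t=cams.camera("top");s=cams.camera("scene")
for n,a,b,z in [("cap",(445,228.4),(418.4,262.4),132),("dishfl",(290.4,251.4),(288,260),5),("dishrim",(290.4,251.4),(288,258),14)]:
    print(n,atz(t,*a,z),atz(s,*b,z),tri(ray(t,*a),ray(s,*b)))
print("jar",atz(t,433.8,174.8,54),"tube",atz(t,347,149,112),"lamp",atz(t,235,159,85), "purple",atz(t,257,337,10),"brown",atz(t,373,327,10))
for u,v in [(433,203.5),(405,226),(461.5,244),(429,266)]: print(atz(t,u,v,8))
E
```

```text
cap [ 545.6 -197.1  132. ] [ 544.4 -196.3  132. ] (array([ 545.56267218, -197.03851829,  132.07281253]), array([ 544.70074126, -196.11119091,  131.72093766]))
dishfl [499.7 122.9   5. ] [500.  124.1   5. ] (array([499.59121291, 122.86586969,   5.85234977]), array([499.24835566, 123.14390805,   5.83897847]))
dishrim [498.9 122.5  14. ] [497.  120.1  14. ] (array([499.11521128, 122.56398044,  11.7802564 ]), array([499.08782291, 122.58621126,  11.7791893 ]))
jar [ 675.5 -191.8   54. ] tube [710.9   5.9 112. ] lamp [689.1 245.   85. ] purple [306.8 190.2  10. ] brown [335.6 -67.   10. ]
[ 619.2 -200.7    8. ]
[ 565.1 -136.5    8. ]
[ 527.5 -266.7    8. ]
[ 475.2 -192.1    8. ]
```

Request:
step_arm(plan=[{"angular": [0,0,0],"travel": [-0.4,-0.4,0],"claw": 0},{"angular": [0,0,0],"travel": [-0.8,-0.8,0],"claw": 0},{"angular": [0,0,0],"travel": [-0.9,-0.9,0],"claw": 0},{"angular": [0,0,0],"travel": [-0.9,-0.9,0],"claw": 0},{"angular": [0,0,0],"travel": [-0.9,-0.9,0],"claw": 0},{"angular": [0,0,0],"travel": [-0.9,-0.9,0],"claw": 0},{"angular": [0,0,0],"travel": [-0.9,-0.9,0],"claw": 0},{"angular": [0,0,0],"travel": [-0.9,-0.9,0],"claw": 0},{"angular": [0,0,0],"travel": [-0.9,-0.9,0],"claw": 0},{"angular": [0,0,0],"travel": [-0.9,-0.9,0],"claw": 0},{"angular": [0,0,0],"travel": [-0.9,-0.9,0],"claw": 0},{"angular": [0,0,0],"travel": [-0.9,-0.9,0],"claw": 0},{"angular": [0,0,0],"travel": [-0.9,-0.9,0],"claw": 0},{"angular": [0,0,0],"travel": [-0.9,-0.9,0],"claw": 0},{"angular": [0,0,0],"travel": [-0.9,-0.9,0],"claw": 0},{"angular": [0,0,0],"travel": [-0.9,-0.9,0],"claw": 0},{"angular": [0,0,0],"travel": [-0.9,-0.9,0],"claw": 0}])

```text
clock: 2.33
eef_pos: [453.2, 94.5, 231.4]
tool_rot: [[-0.902, 0.432, 0.0], [0.432, 0.902, -0.0], [-0.0, -0.0, -1.0]]
force: [0.7, 0.1, -0.4]
grip_width: 1.005
finger_force: 0.0
```

```bash
python3 -c "
from h import *
s=ctrl.get_state();print(s['joints'].round(1),s['eef_pos'].round(1),s['tool_rot'].round(3));print(s['tool_rot'].T@(np.array([545.2,-196.8,180])-s['eef_pos'])/25)"
```

```text
[ -5.2   8.1 -10.7 115.1   1.8  57.   47.5] [453.2  94.5 231.4] [[-0.902  0.432  0.   ]
 [ 0.432  0.902 -0.   ]
 [-0.    -0.    -1.   ]]
[-8.35332055 -8.91966476  2.0597338 ]
```

Request:
step_arm(plan=[{"angular": [0,0,0],"travel": [-0.84,-0.89,0.2],"claw": 0},{"angular": [0,0,0],"travel": [-0.84,-0.89,0.2],"claw": 0},{"angular": [0,0,0],"travel": [-0.84,-0.89,0.2],"claw": 0},{"angular": [0,0,0],"travel": [-0.84,-0.89,0.2],"claw": 0},{"angular": [0,0,0],"travel": [-0.84,-0.89,0.2],"claw": 0},{"angular": [0,0,0],"travel": [-0.84,-0.89,0.2],"claw": 0},{"angular": [0,0,0],"travel": [-0.84,-0.89,0.2],"claw": 0},{"angular": [0,0,0],"travel": [-0.84,-0.89,0.2],"claw": 0},{"angular": [0,0,0],"travel": [-0.84,-0.89,0.2],"claw": 0},{"angular": [0,0,0],"travel": [-0.84,-0.89,0.2],"claw": 0},{"angular": [0,0,1],"travel": [0,0,0],"claw": 0},{"angular": [0,0,1],"travel": [0,0,0],"claw": 0},{"angular": [0,0,1],"travel": [0,0,0],"claw": 0},{"angular": [0,0,1],"travel": [0,0,0],"claw": 0},{"angular": [0,0,1],"travel": [0,0,0],"claw": 0},{"angular": [0,0,1],"travel": [0,0,0],"claw": 0},{"angular": [0,0,1],"travel": [0,0,0],"claw": 0},{"angular": [0,0,1],"travel": [0,0,0],"claw": 0},{"angular": [0,0,1],"travel": [0,0,0],"claw": 0},{"angular": [0,0,1],"travel": [0,0,0],"claw": 0}])

```text
clock: 4.82
eef_pos: [546.0, -195.4, 181.3]
tool_rot: [[-0.121, 0.993, -0.0], [0.993, 0.121, 0.0], [0.0, -0.0, -1.0]]
force: [1.0, -0.8, 0.6]
grip_width: 1.004
finger_force: 0.0
```

Request:
step_arm(plan=[{"angular": [0,0,1],"travel": [0,0,0],"claw": 0},{"angular": [0,0,1],"travel": [0,0,0],"claw": 0},{"angular": [0,0,1],"travel": [0,0,0],"claw": 0},{"angular": [0,0,1],"travel": [0,0,0],"claw": 0},{"angular": [0,0,1],"travel": [0,0,0],"claw": 0},{"angular": [0,0,1],"travel": [0,0,0],"claw": 0},{"angular": [0,0,1],"travel": [0,0,0],"claw": 0},{"angular": [0,0,1],"travel": [0,0,0],"claw": 0},{"angular": [0,0,1],"travel": [0,0,0],"claw": 0},{"angular": [0,0,1],"travel": [0,0,0],"claw": 0},{"angular": [0,0,1],"travel": [0,0,0],"claw": 0},{"angular": [0,0,1],"travel": [0,0,0],"claw": 0},{"angular": [0,0,0],"travel": [0,0,0],"claw": 0},{"angular": [0,0,0],"travel": [0,0,0],"claw": 0}])

```text
clock: 6.58
eef_pos: [546.5, -195.0, 181.4]
tool_rot: [[0.879, 0.477, -0.0], [0.477, -0.879, 0.0], [0.0, -0.0, -1.0]]
force: [0.5, -0.3, -0.2]
grip_width: 1.002
finger_force: 0.0
```

```bash
python3 -c "
from h import *
s=ctrl.get_state();print(s['joints'].round(1),s['eef_pos'].round(1));print(s['tool_rot'].T@(np.array([545.2,-196.8,98])-s['eef_pos'])/25)
c=cams.camera('wrist');cv2.imwrite('pics/w1.png',c['color'][:,:,::-1])
for z in (132,):
  p=c['R']@np.array([545.2,-196.8,z])+c['t'];print(p,c['fx']*p[0]/p[2]+c['cx'],c['fy']*p[1]/p[2]+c['cy'])"
```

```text
[ -3.4  24.4  26.1 103.3 -12.8  55.2 -33.4] [ 546.5 -195.   181.4]
[-0.08057002  0.03726368  3.33399192]
[  0.97238008  18.07418389 205.9302652 ] 317.5923273343739 265.6582527212291
```

View pics/w1.png

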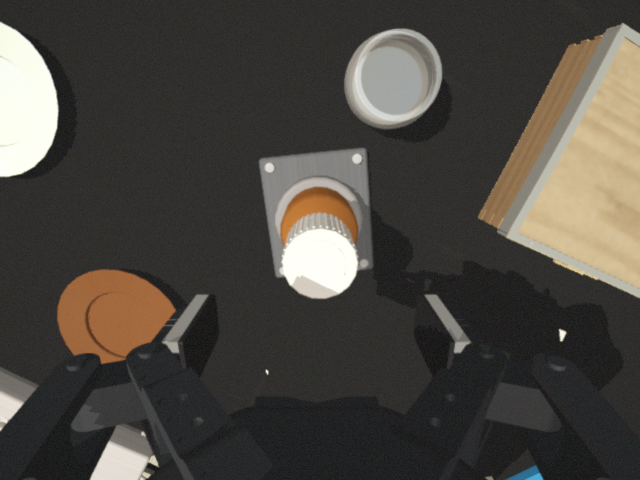

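The wrist picture shows the cap top at (319,264), within 2 px of the prediction (318,266). Both fingers are clear of everything, so I'll descend and grip.

Request:
step_arm(plan=[{"angular": [0,0,0],"travel": [-0.02,0.01,0.6],"claw": 0},{"angular": [0,0,0],"travel": [-0.02,0.01,0.7],"claw": 0},{"angular": [0,0,0],"travel": [-0.02,0.01,0.7],"claw": 0},{"angular": [0,0,0],"travel": [-0.02,0.01,0.7],"claw": 0},{"angular": [0,0,0],"travel": [0,0,0.6],"claw": 0},{"angular": [0,0,0],"travel": [0,0,0],"claw": 90},{"angular": [0,0,0],"travel": [0,0,0],"claw": 90},{"angular": [0,0,0],"travel": [0,0,0],"claw": 255},{"angular": [0,0,0],"travel": [0,0,0],"claw": 255},{"angular": [0,0,0],"travel": [0,0,0],"claw": 255},{"angular": [0,0,0],"travel": [0,0,0],"claw": 255}], newtons=30)

```text
clock: 8.0
eef_pos: [546.3, -197.0, 99.3]
tool_rot: [[0.88, 0.476, 0.001], [0.476, -0.88, -0.001], [0.001, 0.001, -1.0]]
force: [1.4, -1.0, 1.1]
grip_width: 0.518
finger_force: 30.5
```

```bash
python3 -c "
from h import *
s=ctrl.get_state();print(s['joints'].round(1),s['eef_pos'].round(2),s['force'],s['moment'],s['tool_rot'].T@s['force'],s['tool_rot'].T@(np.array([545.2,-196.8,98])-s['eef_pos'])/25)"
```

```text
[ -1.1  30.7  23.7 106.4 -16.6  46.2 -30.4] [ 546.31 -197.02   99.27] [ 1.41854718 -1.03330837  1.11897161] [-0.25680643 -0.32441815 -0.01116415] [ 0.75736086  1.58507562 -1.11626142] [-0.03471065 -0.02902912  0.05056451]
```

Request:
step_arm(plan=[{"angular": [0,0,0],"travel": [0,0,0],"claw": 255},{"angular": [0,0,0],"travel": [0,0,0],"claw": 255},{"angular": [0,0,0],"travel": [0,0,0.08],"claw": 255},{"angular": [0,0,0],"travel": [0,0,0.08],"claw": 255},{"angular": [0,0,0],"travel": [0,0,0],"claw": 255}], newtons=80)

```text
clock: 8.62
eef_pos: [546.1, -196.9, 95.1]
tool_rot: [[0.88, 0.476, 0.001], [0.476, -0.88, -0.0], [0.001, 0.001, -1.0]]
force: [1.7, -1.7, 5.8]
grip_width: 0.514
finger_force: 81.3
```

Request:
step_arm(plan=[{"angular": [0,0,0],"travel": [0,0,0.08],"claw": 255},{"angular": [0,0,0],"travel": [0,0,0.04],"claw": 255},{"angular": [0,0,0],"travel": [0,0,0],"claw": 255}])

```text
clock: 9.0
eef_pos: [546.1, -197.0, 92.4]
tool_rot: [[0.88, 0.476, 0.001], [0.476, -0.88, -0.0], [0.001, 0.001, -1.0]]
force: [1.3, -1.5, 6.7]
grip_width: 0.511
finger_force: 81.4
```

Request:
step_arm(plan=[{"angular": [0,0,0],"travel": [0,0,0.06],"claw": 255},{"angular": [0,0,0],"travel": [0,0,0.02],"claw": 255},{"angular": [0,0,0],"travel": [0,0,0],"claw": 255}])

```text
clock: 9.38
eef_pos: [546.2, -196.9, 90.7]
tool_rot: [[0.88, 0.476, 0.001], [0.476, -0.88, -0.0], [0.001, 0.001, -1.0]]
force: [0.4, -1.9, 10.7]
grip_width: 0.511
finger_force: 81.7
```

Request:
step_arm(plan=[{"angular": [0,0,0],"travel": [0,0,0.04],"claw": 255},{"angular": [0,0,0],"travel": [0,0,0],"claw": 255},{"angular": [0,0,0],"travel": [0,0,0],"claw": 255}])

```text
clock: 9.75
eef_pos: [546.1, -196.9, 89.7]
tool_rot: [[0.88, 0.476, 0.001], [0.476, -0.88, -0.0], [0.001, 0.001, -1.0]]
force: [0.3, -1.9, 10.3]
grip_width: 0.515
finger_force: 81.9
```

Request:
step_arm(plan=[{"angular": [0,0,0],"travel": [0,0,0.04],"claw": 255},{"angular": [0,0,0],"travel": [0,0,0],"claw": 255},{"angular": [0,0,0],"travel": [0,0,0],"claw": 255}])

```text
clock: 10.12
eef_pos: [546.1, -196.9, 88.9]
tool_rot: [[0.88, 0.476, 0.001], [0.476, -0.88, 0.0], [0.001, 0.0, -1.0]]
force: [-0.3, -1.0, 11.1]
grip_width: 0.509
finger_force: 82.2
```

```bash
python3 -c "
from h import *
s=ctrl.get_state();print(s['eef_pos'].round(2),s['force'],s['moment'])"
```

```text
[ 546.13 -196.86   88.94] [-0.26204504 -1.00643806 11.08456123] [-0.14114032  0.08702957 -0.01160326]
```

Request:
step_arm(plan=[{"angular": [0,0,0],"travel": [0,0,0.04],"claw": 255},{"angular": [0,0,0],"travel": [0,0,0],"claw": 255},{"angular": [0,0,0],"travel": [0,0,0],"claw": 255}])

```text
clock: 10.5
eef_pos: [546.1, -196.9, 88.7]
tool_rot: [[0.88, 0.476, 0.001], [0.476, -0.88, 0.001], [0.001, 0.0, -1.0]]
force: [-2.7, -0.2, 17.5]
grip_width: 0.512
finger_force: 83.0
```

Request:
step_arm(plan=[{"angular": [0,0,-0.5],"travel": [0,0,0],"claw": 255},{"angular": [0,0,-0.5],"travel": [0,0,0],"claw": 255},{"angular": [0,0,-0.5],"travel": [0,0,0],"claw": 255},{"angular": [0,0,-0.5],"travel": [0,0,0],"claw": 255}])

```text
clock: 11.0
eef_pos: [546.1, -196.7, 88.8]
tool_rot: [[0.767, 0.642, 0.001], [0.642, -0.767, 0.001], [0.001, 0.0, -1.0]]
force: [-2.1, 0.2, 18.2]
grip_width: 0.512
finger_force: 82.8
```

```bash
cat > m.py <<'E'
from h import *
s=ctrl.get_state();R=s['tool_rot'];print(s['eef_pos'].round(2),s['force'].round(2),s['moment'].round(3),'yaw',np.arctan2(R[1,0],R[0,0]).round(3),'j7',s['joints'][6].round(1),'eff7',s['effort'][6].round(4))
E
python3 m.py
```

```text
[ 546.1  -196.73   88.77] [-2.13  0.16 18.19] [ 0.107  0.477 -0.048] yaw 0.697 j7 -20.3 eff7 -0.4064
```

Request:
step_arm(plan=[{"angular": [0,0,-0.5],"travel": [0,0,0],"claw": 255},{"angular": [0,0,-0.5],"travel": [0,0,0],"claw": 255},{"angular": [0,0,-0.5],"travel": [0,0,0],"claw": 255},{"angular": [0,0,-0.5],"travel": [0,0,0],"claw": 255},{"angular": [0,0,-0.5],"travel": [0,0,0],"claw": 255}])

```text
clock: 11.62
eef_pos: [546.8, -196.5, 88.8]
tool_rot: [[0.584, 0.812, 0.002], [0.812, -0.584, 0.0], [0.002, 0.002, -1.0]]
force: [-1.2, 0.7, 17.9]
grip_width: 0.512
finger_force: 82.6
```

```bash
python3 m.py
```

```text
[ 546.77 -196.52   88.82] [-1.25  0.65 17.94] [ 0.111  0.265 -0.09 ] yaw 0.948 j7 -8.2 eff7 -0.4083
```

Request:
step_arm(plan=[{"angular": [0,0,-0.5],"travel": [0,0,0],"claw": 255},{"angular": [0,0,-0.5],"travel": [0,0,0],"claw": 255},{"angular": [0,0,-0.5],"travel": [0,0,0],"claw": 255},{"angular": [0,0,-0.5],"travel": [0,0,0],"claw": 255}])

```text
clock: 12.12
eef_pos: [546.9, -196.4, 88.8]
tool_rot: [[0.411, 0.912, 0.002], [0.912, -0.411, 0.0], [0.001, 0.002, -1.0]]
force: [-1.0, 0.8, 15.9]
grip_width: 0.513
finger_force: 82.5
```

```bash
python3 m.py
```

```text
[ 546.86 -196.37   88.79] [-1.02  0.75 15.91] [ 0.182  0.254 -0.053] yaw 1.148 j7 1.5 eff7 -0.408
```

Request:
step_arm(plan=[{"angular": [0,0,-0.5],"travel": [0,0,0],"claw": 255},{"angular": [0,0,-0.3],"travel": [0,0,0],"claw": 255},{"angular": [0,0,0],"travel": [0,0,0],"claw": 255}])

```text
clock: 12.5
eef_pos: [546.9, -196.3, 88.8]
tool_rot: [[0.337, 0.941, 0.003], [0.941, -0.337, 0.001], [0.001, 0.002, -1.0]]
force: [-1.1, 0.5, 15.5]
grip_width: 0.51
finger_force: 82.5
```

```bash
python3 m.py
```

```text
[ 546.92 -196.31   88.81] [-1.13  0.48 15.48] [ 0.201  0.2   -0.026] yaw 1.227 j7 5.3 eff7 0.1309
```

Request:
step_arm(plan=[{"angular": [0,0,-0.5],"travel": [0,0,0.01],"claw": 255},{"angular": [0,0,-0.5],"travel": [0,0,0],"claw": 255}])

```text
clock: 12.75
eef_pos: [547.0, -196.3, 88.8]
tool_rot: [[0.241, 0.971, 0.003], [0.971, -0.241, 0.0], [0.001, 0.002, -1.0]]
force: [-1.1, 0.6, 18.1]
grip_width: 0.514
finger_force: 82.7
```

```bash
python3 m.py
```

```text
[ 546.97 -196.33   88.78] [-1.13  0.64 18.09] [ 0.233  0.327 -0.039] yaw 1.328 j7 10.3 eff7 -0.4053
```

Request:
step_arm(plan=[{"angular": [0,0,-0.5],"travel": [0,0,0],"claw": 255},{"angular": [0,0,-0.5],"travel": [0,0,0],"claw": 255}])

```text
clock: 13.0
eef_pos: [546.9, -196.4, 88.8]
tool_rot: [[0.142, 0.99, 0.002], [0.99, -0.143, 0.0], [0.001, 0.002, -1.0]]
force: [-1.6, 0.4, 18.0]
grip_width: 0.509
finger_force: 82.7
```

```bash
python3 m.py
```

```text
[ 546.91 -196.38   88.79] [-1.59  0.4  18.05] [ 0.112  0.451 -0.103] yaw 1.428 j7 15.1 eff7 -0.3334
```

Request:
step_arm(plan=[{"angular": [0,0,-0.4],"travel": [0,0,0],"claw": 255},{"angular": [0,0,-0.3],"travel": [0,0,0],"claw": 255}])

```text
clock: 13.25
eef_pos: [546.7, -196.5, 88.8]
tool_rot: [[0.074, 0.997, 0.002], [0.997, -0.074, 0.0], [0.001, 0.002, -1.0]]
force: [-1.0, 1.4, 17.5]
grip_width: 0.516
finger_force: 82.7
```

```bash
python3 m.py
```

```text
[ 546.66 -196.54   88.79] [-1.01  1.41 17.5 ] [ 0.194  0.477 -0.278] yaw 1.496 j7 18.5 eff7 0.0743
```

Mz has reached 0.28, so this is the end stop. I'll back off slightly and release the push.

Request:
step_arm(plan=[{"angular": [0,0,0.4],"travel": [0,0,0],"claw": 255},{"angular": [0,0,0],"travel": [0,0,0],"claw": 255}])

```text
clock: 13.5
eef_pos: [546.7, -196.6, 88.8]
tool_rot: [[0.115, 0.993, 0.002], [0.993, -0.115, 0.0], [0.0, 0.002, -1.0]]
force: [-1.7, 0.0, 18.6]
grip_width: 0.511
finger_force: 82.7
```

```bash
python3 m.py
```

```text
[ 546.65 -196.58   88.77] [-1.75  0.02 18.59] [ 0.137  0.472 -0.067] yaw 1.455 j7 16.5 eff7 -0.0337
```

Request:
step_arm(plan=[{"angular": [0,0,0],"travel": [0,0,-0.08],"claw": 255},{"angular": [0,0,0],"travel": [0,0,-0.1],"claw": 255},{"angular": [0,0,0],"travel": [0,0,-0.1],"claw": 255},{"angular": [0,0,0],"travel": [0,0,-0.1],"claw": 255},{"angular": [0,0,0],"travel": [0,0,-0.1],"claw": 255},{"angular": [0,0,0],"travel": [0,0,0],"claw": 255}])

```text
clock: 14.25
eef_pos: [545.7, -196.4, 98.7]
tool_rot: [[0.114, 0.993, 0.0], [0.993, -0.114, 0.0], [0.0, 0.0, -1.0]]
force: [2.0, -0.7, 4.1]
grip_width: 0.512
finger_force: 81.3
```

```bash
python3 m.py
```

```text
[ 545.75 -196.45   98.69] [ 2.04 -0.66  4.13] [-0.158 -0.391  0.021] yaw 1.456 j7 16.3 eff7 -0.0014
```

Request:
step_arm(plan=[{"angular": [0,0,0],"travel": [0,0,-0.08],"claw": 255},{"angular": [0,0,0],"travel": [0,0,-0.06],"claw": 255},{"angular": [0,0,0],"travel": [0,0,0],"claw": 255}])

```text
clock: 14.62
eef_pos: [544.8, -196.3, 101.5]
tool_rot: [[0.115, 0.993, -0.002], [0.993, -0.115, 0.001], [0.0, -0.002, -1.0]]
force: [-0.2, -0.2, 1.0]
grip_width: 0.51
finger_force: 80.9
```

```bash
python3 m.py
```

```text
[ 544.85 -196.32  101.53] [-0.2  -0.23  1.04] [-0.022 -0.103 -0.01 ] yaw 1.456 j7 16.3 eff7 0.0021
```

Request:
step_arm(plan=[{"angular": [0,0,0],"travel": [0,0,-0.1],"claw": 255},{"angular": [0,0,0],"travel": [0,0,-0.1],"claw": 255},{"angular": [0,0,0],"travel": [0,0,0],"claw": 255}])

```text
clock: 15.0
eef_pos: [545.2, -196.6, 106.9]
tool_rot: [[0.115, 0.993, -0.001], [0.993, -0.115, 0.0], [0.0, -0.001, -1.0]]
force: [0.2, -0.1, -0.6]
grip_width: 0.514
finger_force: 81.2
```

Request:
step_arm(plan=[{"angular": [0,0,0],"travel": [0,0,-0.3],"claw": 255},{"angular": [0,0,0],"travel": [0,0,-0.6],"claw": 255},{"angular": [0,0,0],"travel": [0,0,-0.6],"claw": 255},{"angular": [0,0,0],"travel": [0,0,-0.6],"claw": 255},{"angular": [0,0,0],"travel": [0,0,-0.4],"claw": 255},{"angular": [0,0,0],"travel": [0.4,-0.1,0],"claw": 255},{"angular": [0,0,0],"travel": [0.9,-0.24,0],"claw": 255},{"angular": [0,0,0],"travel": [0.9,-0.24,0],"claw": 255},{"angular": [0,0,0],"travel": [0.9,-0.24,0],"claw": 255},{"angular": [0,0,0],"travel": [0.9,-0.24,0],"claw": 255},{"angular": [0,0,0],"travel": [0.9,-0.24,0],"claw": 255},{"angular": [0,0,0],"travel": [0.9,-0.24,0],"claw": 255},{"angular": [0,0,0],"travel": [0.9,-0.24,0],"claw": 255},{"angular": [0,0,0],"travel": [0.9,-0.24,0],"claw": 255},{"angular": [0,0,0],"travel": [0.9,-0.24,0],"claw": 255},{"angular": [0,0,0],"travel": [0.9,-0.24,0],"claw": 255},{"angular": [0,0,0],"travel": [0.9,-0.24,0],"claw": 255},{"angular": [0,0,0],"travel": [0.9,-0.24,0],"claw": 255},{"angular": [0,0,0],"travel": [0.9,-0.24,0],"claw": 255},{"angular": [0,0,0],"travel": [0.4,-0.1,0],"claw": 255}])

```text
clock: 17.5
eef_pos: [497.9, 125.3, 169.0]
tool_rot: [[0.112, 0.994, -0.001], [0.994, -0.112, 0.0], [0.0, -0.001, -1.0]]
force: [0.3, -0.8, -0.3]
grip_width: 0.516
finger_force: 81.2
```

Request:
step_arm(plan=[{"angular": [0,0,0],"travel": [0,0,0],"claw": 255},{"angular": [0,0,0],"travel": [0,0,0],"claw": 255}])

```text
clock: 17.75
eef_pos: [499.0, 122.2, 169.4]
tool_rot: [[0.116, 0.993, -0.0], [0.993, -0.116, -0.001], [-0.001, -0.0, -1.0]]
force: [-0.2, -0.4, -0.5]
grip_width: 0.51
finger_force: 81.2
```

Run:
```python
exec(open('m.py').read())
print((R.T@(np.array([499.4,122.8,60])-s['eef_pos'])/25).round(3))
im=cams.camera("scene")["color"][:,:,::-1];t=cams.camera("top")["color"][:,:,::-1]
cv2.imwrite("pics/p1.png",np.hstack([cv2.resize(im[130:330,200:400],(500,500)),cv2.resize(t[200:300,240:300],(300,500))]))
```

```text
[499.03 122.19 169.39] [-0.19 -0.35 -0.49] [-0.037  0.01   0.029] yaw 1.455 j7 -22.2 eff7 -0.0026
[0.029 0.013 4.376]
```

View pics/p1.png

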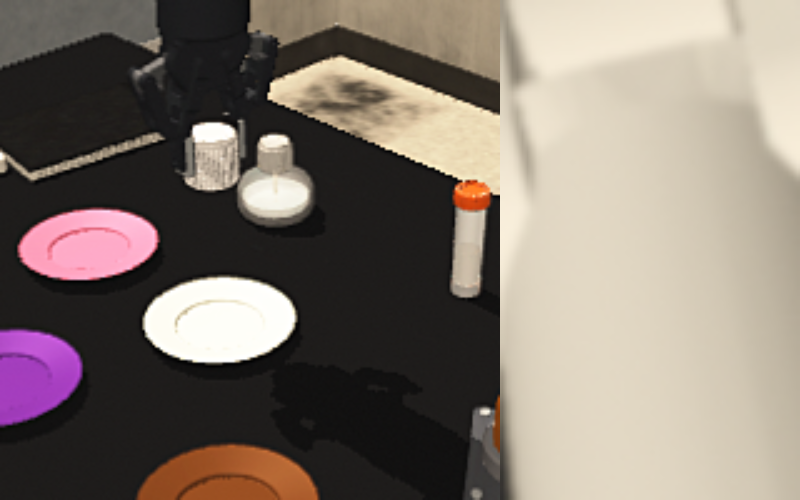

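The cap is held upright at (212,155) in the crop, over the white dish at (220,320). I'll lower it.

Request:
step_arm(plan=[{"angular": [0,0,0],"travel": [0.02,0.01,0.5],"claw": 255},{"angular": [0,0,0],"travel": [0,0,0.8],"claw": 255},{"angular": [0,0,0],"travel": [0,0,0.8],"claw": 255},{"angular": [0,0,0],"travel": [0,0,0.8],"claw": 255},{"angular": [0,0,0],"travel": [0,0,0.8],"claw": 255},{"angular": [0,0,0],"travel": [0,0,0.8],"claw": 255},{"angular": [0,0,0],"travel": [0,0,0.6],"claw": 255},{"angular": [0,0,0],"travel": [0,0,0.4],"claw": 255},{"angular": [0,0,0],"travel": [0,0,0.3],"claw": 255},{"angular": [0,0,0],"travel": [0,0,0],"claw": 255},{"angular": [0,0,0],"travel": [0,0,0],"claw": 255}])

```text
clock: 19.23
eef_pos: [499.8, 123.9, 25.0]
tool_rot: [[0.115, 0.993, 0.001], [0.993, -0.115, 0.0], [0.0, 0.001, -1.0]]
force: [0.1, 0.3, -0.7]
grip_width: 0.512
finger_force: 81.3
```

Request:
step_arm(plan=[{"angular": [0,0,0],"travel": [0,0,0.1],"claw": 255},{"angular": [0,0,0],"travel": [0,0,0.1],"claw": 255},{"angular": [0,0,0],"travel": [0,0,0.1],"claw": 255},{"angular": [0,0,0],"travel": [0,0,0],"claw": 255}])

```text
clock: 19.73
eef_pos: [499.1, 123.7, 16.8]
tool_rot: [[0.115, 0.993, -0.001], [0.993, -0.115, -0.0], [-0.0, -0.0, -1.0]]
force: [0.4, -0.0, -0.9]
grip_width: 0.511
finger_force: 81.3
```

Request:
step_arm(plan=[{"angular": [0,0,0],"travel": [0,0,0.04],"claw": 255},{"angular": [0,0,0],"travel": [0,0,0.04],"claw": 255},{"angular": [0,0,0],"travel": [0,0,0],"claw": 255}])

```text
clock: 20.1
eef_pos: [499.4, 123.8, 15.3]
tool_rot: [[0.115, 0.993, 0.0], [0.993, -0.115, 0.0], [0.0, 0.0, -1.0]]
force: [-1.6, 0.1, 2.4]
grip_width: 0.51
finger_force: 81.6
```

Request:
step_arm(plan=[{"angular": [0,0,0],"travel": [0,0,0.02],"claw": 255},{"angular": [0,0,0],"travel": [0,0,0],"claw": 255},{"angular": [0,0,0],"travel": [0,0,0],"claw": 115},{"angular": [0,0,0],"travel": [0,0,0],"claw": 100},{"angular": [0,0,0],"travel": [0,0,0],"claw": 90},{"angular": [0,0,0],"travel": [0,0,0],"claw": 90}], newtons=20)

```text
clock: 20.85
eef_pos: [499.2, 123.7, 14.4]
tool_rot: [[0.115, 0.993, -0.0], [0.993, -0.115, -0.0], [-0.0, -0.0, -1.0]]
force: [-0.2, -0.0, -0.1]
grip_width: 0.647
finger_force: 0.0
```

Released. I'll rise straight up.

Request:
step_arm(plan=[{"angular": [0,0,0],"travel": [0,0,-0.2],"claw": 90},{"angular": [0,0,0],"travel": [0,0,-0.3],"claw": 90},{"angular": [0,0,0],"travel": [0,0,-0.5],"claw": 80},{"angular": [0,0,0],"travel": [0,0,-0.6],"claw": 60},{"angular": [0,0,0],"travel": [0,0,-0.8],"claw": 60},{"angular": [0,0,0],"travel": [0,0,-0.8],"claw": 60},{"angular": [0,0,0],"travel": [0,0,-0.8],"claw": 60},{"angular": [0,0,0],"travel": [0,0,-0.8],"claw": 60},{"angular": [0,0,0],"travel": [0,0,-0.4],"claw": 60},{"angular": [0,0,0],"travel": [0,0,0],"claw": 60},{"angular": [0,0,0],"travel": [0,0,0],"claw": 60}])

```text
clock: 22.22
eef_pos: [498.8, 123.6, 144.1]
tool_rot: [[0.115, 0.993, -0.001], [0.993, -0.115, -0.0], [-0.0, -0.001, -1.0]]
force: [-0.1, 0.2, -0.6]
grip_width: 0.763
finger_force: 0.0
```

Run:
```python
from h import *
im=cams.camera("scene")["color"][:,:,::-1];w=cams.camera("wrist")["color"][:,:,::-1]
cv2.imwrite("pics/p2.png",np.hstack([cv2.resize(im[180:300,230:350],(400,400)),cv2.resize(w,(400,400))]))
```

```text
(no output)
```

View pics/p2.png

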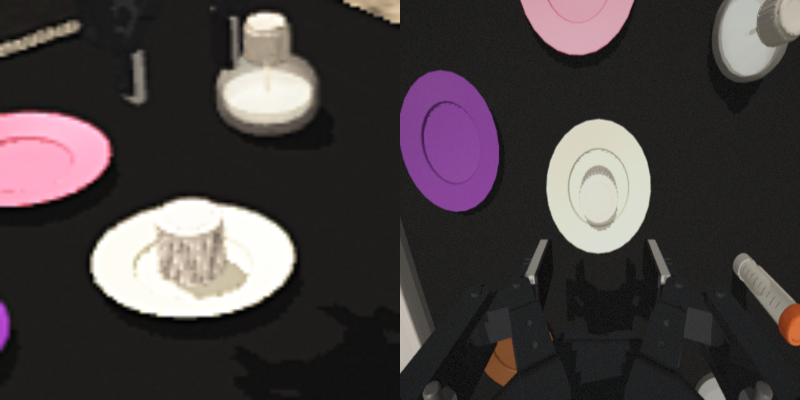

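The cap stands upright, centred on the white dish's floor: (192,245) in the left crop, (598,190) in the right. The gripper is clear of it, so I'm handing in.

```bash
python3 -c "
from cell import ctrl
print(ctrl.close_job())"
```

```text
the job is handed in; nothing more can be done
None
```

I opened the bottle, stood the cap open side down in the middle of the white dish, and handed the job in at about 22 s; the final pictures show it upright and released, but no verdict came back.

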